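# Isolate the bench polisher and slacken its left-hand wheel knob

## Task

Get the small blue bench polisher ready for a wheel change: first flip the red toggle (motor isolator) over its centre until it snaps across to its other side, leaving the white toggle (lamp) as it is. Only then loosen the black clamp knob on the wheel by a good half turn, but less than a full one; its thread is left-handed, so turn it clockwise seen from above. Do not disturb the paint jars, thread spool and cutters standing around.

Things in the scene. Friction and masses are not known exactly. Their poses are not given: they have to be found in the camera images.
- polisher: Low blue housing of the polisher, fixed, 140 (x) x 300 (y) x 45 mm high; origin at the centre of its underside, z up. The wheel is at its +y end, the switch panel (top 47 mm above its underside) at its -y end.
- red_lever (a joint): Toggle lever with the red sleeve: 0 = leaning 0.5 rad to the -x side of the polisher (the start), 1.0 = leaning 0.5 rad to the +x side. A spring drives it away from its centre (0.5) towards the nearer end; about 5 N at the sleeve takes it over the centre, then it snaps across by itself.
- red_lever_tip (a point): Centre of the round end of the red toggle (sleeve 15 mm in diameter, 33 mm long, ending 7.5 mm beyond this point); 60 mm from the pivot.
- red_lever_pivot (a point): Fixed pivot of the red toggle, 55 mm above the underside of the polisher. The lever swings about this frame's y axis, its tip from the -x to the +x side; z is up. Either toggle may be the one nearer the wheel; the two stand 70 mm apart along y.
- white_lever (a joint): Lamp toggle with the white sleeve, same make and same values: stays at 0.
- white_lever_tip (a point): Centre of the round end of the white toggle; same sizes as the red one.
- white_lever_pivot (a point): Fixed pivot of the white toggle; frame as that of the red one.
- knob (a joint): Turn of the clamp knob: 0 = tight (the start), grows as it is turned clockwise seen from above (loosening), stop at 6.28; it stays where it is left and takes about 0.1 N m.
- knob_grip (a point): On the vertical axis of the black clamp knob, 10 mm below its top and 24 mm above the metal washer. The grip is an upright bar 44 mm long along this frame's x, 14 mm thick along y, of which the upper 32 mm stand free above a round flange 42 mm in diameter. This frame turns with the knob, z up; a yellow mark on top lies at its +x end. The fixed grey felt wheel round it is 110 mm in diameter; its top lies 26 mm below this point.
- paint_green_mid (a point): Bystander: squat jar of green paint with a white cap, 32 mm wide, 38 mm tall; point 15 mm above the centre of its underside.
- paint_red_mid (a point): Bystander: squat jar of red-brown paint with a black cap, 32 mm wide, 38 mm tall; point 15 mm above the centre of its underside.
- thread_dark_mid (a point): Bystander: wooden spool of dark thread, 25 mm wide, 29 mm tall; point 15 mm above the centre of its underside.
- cutters_mid (a point): Bystander: red-handled side cutters lying flat, 110 mm long, 13 mm thick; point 15 mm above the centre of its underside.

How it is judged:
By the outcome, as a careful person would: the job done as asked, in the order asked, and still so for the second after the job is handed in, with the robot touching nothing.
It also fails if it takes over 69 s, if anything falls off the work surface, if the arm or the gripper's body presses on something with over 40 N, if the wrist force passes 120 N, or if a joint passes its speed limit or range.

## Robot

A 6-joint arm with a two-finger parallel gripper is mounted at the origin on a cart in front of the work surface, level with it; the furniture and walls round the work are solid. World frame = base frame: x ahead of the robot, y to its left, z up, the work surface at z = 0. Lengths are in m, angles in rad, forces in N, time in s.
With the tool pointing down it reaches from about 0.25 to 0.725 m from the base axis. Payload 4 kg.
Tool frame: the origin (TCP) lies between the finger pads; the fingertips stand 25 mm ahead of it and the grasp point (between the pads) lies 6 mm ahead of it; z points along the fingers, y is the line along which they close (so a half turn about z gives the same grasp; the last joint's range is limited). The gripper opens to 85 mm and grips with 20 to 120 N. Pads are 22 mm wide; open, the fingers measure 114 mm over their backs; the gripper's body (76 mm by 85 mm) begins 54 mm behind the grasp point. The pads swing forward as they close: fully open they stand 13 mm farther back than shut.
Start: joints at [-1.123, 0.241, 0.005, 1.335, 0, 1.571], TCP at [0.216, -0.451, 0.256] pointing down, gripper open.
Joint ranges: [-2.72, 2.72], [-1.05, 1.87], [-1.09, 1.28], [-1.99, 2.15], [-1.42, 1.44], [-3.14, 3.14]. Speed limits (rad/s): [2.79, 2.79, 3.14, 3.14, 3.14, 3.14].

## Interface

Orientations are given as a unit quaternion [x, y, z, w].
In Python, from workcell import bot gives the robot as it stands. The module is installed in compiled form; this text tells all that it offers.
- The arm moves only by the shell command python3 -m pendant 'ROWS'. ROWS is JSON, one flat list of numbers, 7 for each row, row after row: the shift along the tool's x, y, z normalised to -1 to 1, where 1 is 0.5 m, then the turn, a rotation vector about the tool's x, y, z normalised to -1 to 1, where 1 is 180 degrees, then the opening, from 0 (shut) to 1 (fully open). In form: [tx, ty, tz, ax, ay, az, fingers, tx, ty, tz, ax, ay, az, fingers, ...]. A call has exactly 10 rows; each row is the pose to reach, as a shift and turn from the pose commanded when the call began, along the tool's axes at that moment, turning the shorter way round; what a row does not reach only later rows make up. A row lasts 1/12 s, in which the tool goes at most 41.7 mm and 7.16 degrees, less where a joint would pass 70% of its speed; a pose out of reach is approached as far as the arm can. A call with a number of a shift or a turn outside -1 to 1 is refused whole. A call with a gripper value outside its range is refused whole. The fingers move at their own pace and stop on an object; the grip force is fixed at half the most. Time passes only in rows, so rows that repeat a pose let the fingers close, or fill a call up. It gives the time, the measured TCP pose, the force, the opening and the grip force at its end, in the units of the state.
- bot.get_obs(): the state, without advancing time (a new reading comes with each control period).
- bot.camera(name): name is "side" or "top"; returns a dict with "pixels" (480x640x3 uint8, red, green, blue), "mtx" (3x3 intrinsics, pixels), "cam_to_world" (4x4, takes a point from camera to world coordinates). Camera axes: x right, y up, looking along -z (the intrinsics and any distortion apply to the point x, -y, -z); pixel columns grow to the right and rows downward; lengths in m; the calibration is good to about 2 mm. A picture is of the moment at which its call begins. There is no depth.
- bot.job_done(): hands the job in; it is judged then, once.
The state is a dict: "clock": time; "joint_pos": joint angles; "joint_vel": joint speeds; "tau": joint torques, N m; "eef_pos": TCP position; "tool_rot": TCP orientation; "ft_force": force on the tool from outside, world axes, zero at the start; "ft_torque": the same for the moment, N m; "grip_width": finger opening in m; "grasp_force": force on a finger pad.
Only numpy, scipy, OpenCV 4.12 (cv2) and the standard library are available. Lean on these libraries where they do the work, as an engineer would, in place of code of your own. Each camera call takes 0.05 s, during which the arm holds its last target. There are 200 camera calls.

## Working session

There is one attempt and no reset: what is moved stays moved. The work goes in short steps, Python scripts to look and compute and a shell command to move; the robot and the scene stay as the last step left them, time stands still between calls to the robot, and variables do not carry over. Pictures are saved under pics/ and viewed, at most 10 in all, crops included, and the job is handed in when it is done.

```bash
mkdir -p pics; python3 - <<'E'
from workcell import bot
import cv2,numpy as np
o=bot.get_obs(); print({k:np.round(v,3).tolist() for k,v in o.items()})
for n in("top","side"):
    c=bot.camera(n); cv2.imwrite(f"pics/{n}0.png",c["pixels"][:,:,::-1]); print(n,c.keys(),np.round(c["mtx"],1).tolist(),np.round(c["cam_to_world"],3).tolist())
E
```

```text
{'clock': 0.0, 'joint_pos': [-1.123, 0.241, 0.004, 1.335, -0.0, 1.571], 'joint_vel': [0.0, -0.0, 0.0, 0.0, -0.001, 0.002], 'tau': [0.002, -37.232, 25.241, 0.017, 0.0, -0.0], 'eef_pos': [0.216, -0.45, 0.255], 'tool_rot': [0.975, 0.222, -0.0, -0.001], 'ft_force': [0.135, 0.544, 0.246], 'ft_torque': [0.016, 0.022, -0.06], 'grasp_force': 0.0, 'grip_width': 0.086}
top dict_keys(['pixels', 'mtx', 'cam_to_world']) [[533.1, 0.0, 320.7], [0.0, 533.1, 238.3], [0.0, 0.0, 1.0]] [[0.021, 0.987, -0.156, 0.391], [-1.0, 0.022, 0.0, 0.122], [0.004, 0.156, 0.988, 1.366], [0.0, 0.0, 0.0, 1.0]]
side dict_keys(['pixels', 'mtx', 'cam_to_world']) [[510.7, 0.0, 315.0], [0.0, 510.7, 234.6], [0.0, 0.0, 1.0]] [[0.938, 0.153, -0.31, 0.295], [-0.346, 0.393, -0.852, -0.756], [-0.009, 0.907, 0.421, 0.541], [0.0, 0.0, 0.0, 1.0]]
```

View pics/top0.png

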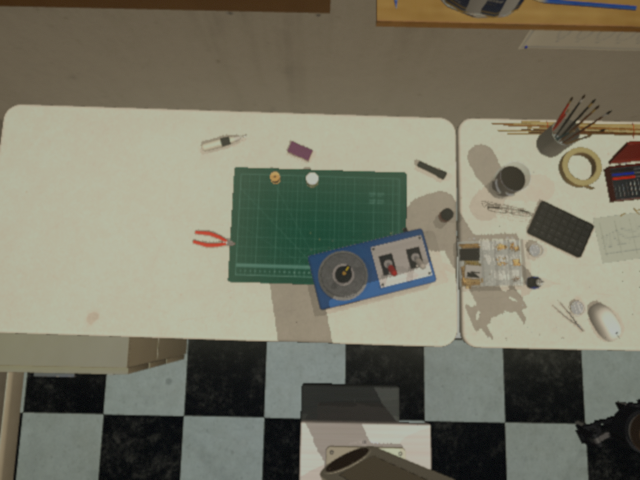

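View pics/side0.png

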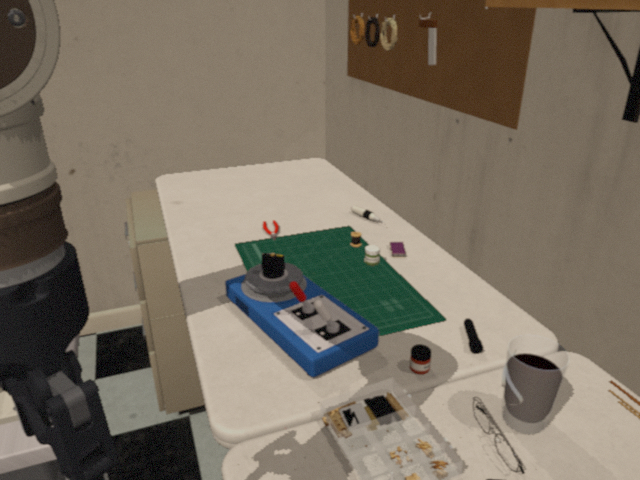

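The top view shows the wheel at (343,272), the red toggle at (390,268), the white toggle at (416,259) and the red jar at (445,215). In the side view the red sleeve is at (298,292) and leans left (-x), and the knob is at (273,262).

```bash
cat > h.py <<'E'
from workcell import bot
import cv2,numpy as np
def ray(c,u,v):
    K=c["mtx"];T=c["cam_to_world"]
    d=T[:3,:3]@np.array([(u-K[0,2])/K[0,0],-(v-K[1,2])/K[1,1],-1]); return T[:3,3],d
def plane(c,u,v,z):
    o,d=ray(c,u,v); return o+d*(z-o[2])/d[2]
def tri(c1,p1,c2,p2):
    A=[];b=[]
    for c,p in((c1,p1),(c2,p2)):
        o,d=ray(c,*p); d=d/np.linalg.norm(d); P=np.eye(3)-np.outer(d,d); A.append(P);b.append(P@o)
    return np.linalg.lstsq(np.vstack(A),np.hstack(b),rcond=None)[0]
def proj(c,p):
    T=c["cam_to_world"];q=T[:3,:3].T@(np.asarray(p)-T[:3,3]);K=c["mtx"]
    return np.array([K[0,2]+K[0,0]*q[0]/-q[2],K[1,2]-K[1,1]*q[1]/-q[2]])
def mask(c,lo,hi,roi):
    h=cv2.cvtColor(c["pixels"],cv2.COLOR_RGB2HSV);m=cv2.inRange(h,lo,hi);r=np.zeros_like(m);x0,y0,x1,y1=roi;r[y0:y1,x0:x1]=255
    return m&r
E
python3 - <<'E'
from h import *
t=bot.camera("top");s=bot.camera("side")
m=mask(t,(105,120,50),(125,255,255),(295,220,450,315))
cs=max(cv2.findContours(m,0,2)[0],key=cv2.contourArea)
w=np.array([plane(t,*p[0],.045)[:2]*1000 for p in cs],np.float32)
r=cv2.minAreaRect(w); print(r)
for n,c,roi in(("top",t,(375,250,402,285)),("side",s,(280,275,320,310))):
    a=mask(c,(0,130,90),(8,255,255),roi)|mask(c,(172,130,90),(180,255,255),roi)
    ys,xs=np.nonzero(a); print(n,len(xs),xs.mean(),ys.mean(),cv2.minAreaRect(np.c_[xs,ys].astype(np.float32)))
yl=mask(t,(20,120,120),(35,255,255),(320,250,365,300));ys,xs=np.nonzero(yl);print("yel",len(xs),np.c_[xs,ys].tolist()[:30])
a=cv2.resize(t["pixels"][225:315,305:445],(800,514),interpolation=cv2.INTER_CUBIC)
b=cv2.resize(s["pixels"][240:380,215:385],(800,659),interpolation=cv2.INTER_CUBIC)
cv2.imwrite("pics/a.png",a[:,:,::-1]);cv2.imwrite("pics/b.png",b[:595,:,::-1])
E
```

```text
((527.0908813476562, -6.338226318359375), (133.68362426757812, 290.0709228515625), 15.359877586364746)
top 48 392.0833333333333 270.0625 ((391.9999694824219, 269.9999694824219), (9.984603881835938, 4.992301940917969), 56.3099365234375)
side 179 297.12849162011173 290.7039106145251 ((297.1153564453125, 290.9230651855469), (22.742708206176758, 8.59785270690918), 56.30992889404297)
yel 3 [[347, 267], [347, 268], [346, 269]]
```

View pics/a.png

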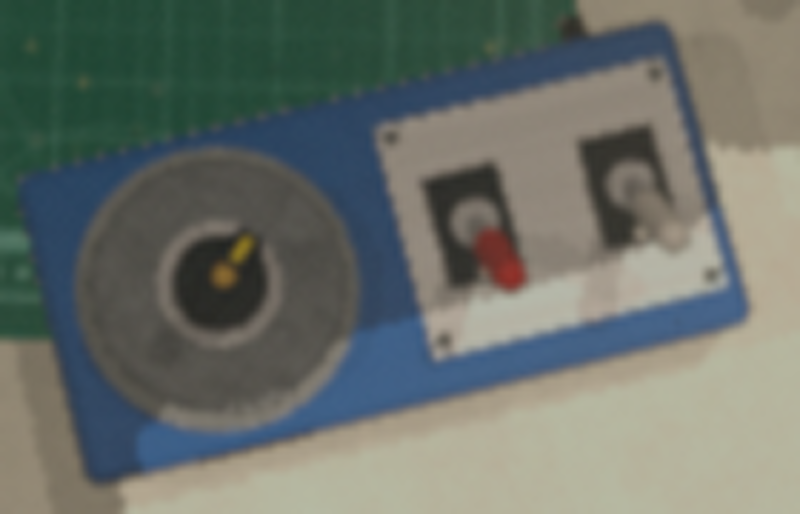

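View pics/b.png

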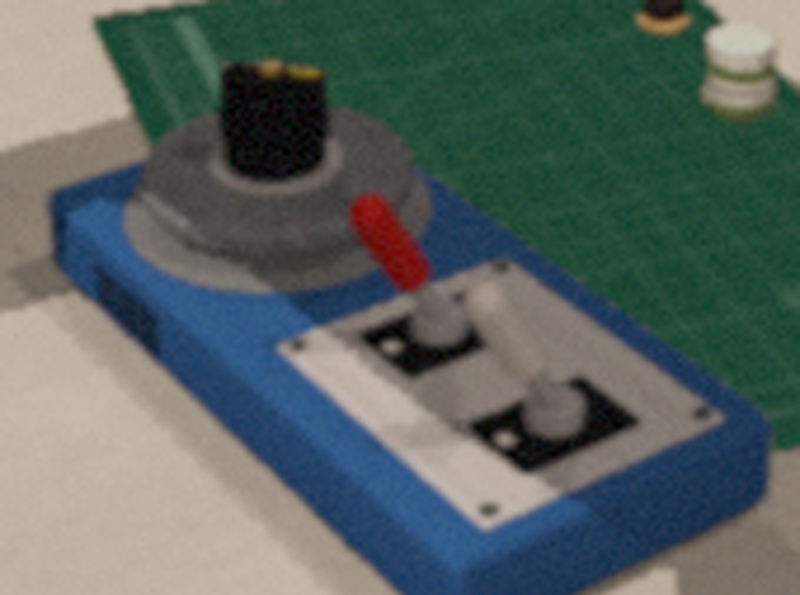

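The toggles' tips and pivots and the knob's yellow mark are clear in the crops. In full-frame pixels the red tip is at about (394,272.6) in the top view and (293.6,285) in the side view. The knob screw is at (344.2,273.1) top and (272.4,254.5) side. The yellow mark points up and to the right in the top view.

```bash
python3 - <<'E'
from h import *
np.set_printoptions(precision=4,suppress=True)
t=bot.camera("top");s=bot.camera("side")
print("tip",tri(t,(394.1,272.6),s,(293.6,285)))
print("wtip",tri(t,(423.2,265),s,(215+490/4.706,240+302/4.706)))
k=tri(t,(344.2,273.1),s,(272.4,254.5));print("knobtop",k)
print("mark end",plane(t,305+255/5.714,225+237/5.714,k[2])-plane(t,305+224/5.714,225+275/5.714,k[2]))
a=np.radians(15.36);R=np.array([[np.cos(a),-np.sin(a)],[np.sin(a),np.cos(a)]]);o=np.array([.5271,-.0063])
for p in([394.1,272.6,.108],[388,262.6,.06],[415.8,257,.06],[344.2,273.1,k[2]],[343.1,275.8,.07],[445,215,.03]):
    w=plane(t,*p);print(w,"local",R.T@(w[:2]-o))
e=bot.get_obs();print(e["eef_pos"])
E
```

```text
tip [ 0.5114 -0.0546  0.1086]
wtip [ 0.5308 -0.1237  0.1081]
knobtop [0.5081 0.0634 0.1095]
mark end [ 0.0161 -0.0126  0.    ]
[ 0.5113 -0.0546  0.108 ] local [-0.028  -0.0424]
[ 0.5403 -0.0463  0.06  ] local [ 0.0022 -0.0421]
[ 0.5557 -0.1149  0.06  ] local [-0.0012 -0.1123]
[0.5075 0.0635 0.1095] local [-0.0004  0.0725]
[0.5045 0.0643 0.07  ] local [-0.0031  0.0741]
[ 0.6693 -0.1958  0.03  ] local [ 0.087  -0.2204]
[ 0.2164 -0.4505  0.256 ]
```

```bash
python3 -m pendant '[0.802,-0.471,0.112,0,0,0.057,0, 0.802,-0.471,0.112,0,0,0.057,0, 0.802,-0.471,0.112,0,0,0.057,0, 0.802,-0.471,0.112,0,0,0.057,0, 0.802,-0.471,0.112,0,0,0.057,0, 0.802,-0.471,0.112,0,0,0.057,0, 0.802,-0.471,0.112,0,0,0.057,0, 0.802,-0.471,0.112,0,0,0.057,0, 0.802,-0.471,0.112,0,0,0.057,0, 0.802,-0.471,0.112,0,0,0.057,0]'; python3 - <<'E'
from workcell import bot
print(bot.get_obs())
E
```

```text
clock: 1.13
eef_pos: [0.4463, -0.1082, 0.2069]
tool_rot: [0.991, 0.134, 0.0, 0.0]
ft_force: [0.3, -1.3, -0.7]
grip_width: -0.0
grasp_force: 0.0
{'clock': 1.1333, 'joint_pos': array([-2.37845388e-01,  1.89117592e-01, -1.92606674e-01,  1.18829117e+00,
       -1.42280195e-04,  2.63491374e+00]), 'joint_vel': array([ 1.03759174,  0.34655641,  0.26852358, -0.0915247 , -0.0045754 ,
        1.02988463]), 'tau': array([ -2.87301891, -36.03910089,  22.54691362,   0.52264687,
         0.13570141,  -0.83275052]), 'eef_pos': array([ 0.446304  , -0.10824015,  0.20692423]), 'tool_rot': array([9.90979586e-01, 1.34012320e-01, 3.37826456e-04, 2.08281367e-04]), 'ft_force': array([ 0.30753536, -1.32734603, -0.65570258]), 'ft_torque': array([ 0.01058382, -0.07344096,  0.05178396]), 'grasp_force': 0.0, 'grip_width': -2.482431330881011e-06}
```

```bash
python3 -m pendant '[0.08,-0.07,0.1,0,0,0,0, 0.08,-0.07,0.1,0,0,0,0, 0.08,-0.07,0.1,0,0,0,0, 0.08,-0.07,0.1,0,0,0,0, 0.08,-0.07,0.1,0,0,0,0, 0.08,-0.07,0.1,0,0,0,0, 0.08,-0.07,0.1,0,0,0,0, 0.08,-0.07,0.1,0,0,0,0, 0.08,-0.07,0.1,0,0,0,0, 0.08,-0.07,0.1,0,0,0,0]'; python3 - <<'E'
from h import *
o=bot.get_obs()
p=o["eef_pos"];a=np.radians(15.36);R=np.array([[np.cos(a),-np.sin(a)],[np.sin(a),np.cos(a)]])
print(p,R.T@(p[:2]-[.5271,-.0063]),o["ft_force"])
s=bot.camera("side");cv2.imwrite("pics/c.png",cv2.resize(s["pixels"][150:380,170:430],(780,690))[:600,:,::-1])
E
```

```text
clock: 1.97
eef_pos: [0.4748, -0.0664, 0.1574]
tool_rot: [0.991, 0.133, 0.0, 0.0]
ft_force: [0.1, 0.6, -0.6]
grip_width: 0.0
grasp_force: 0.0
[ 0.47481581 -0.0663854   0.15739802] [-0.06633223 -0.04408999] [ 0.1034726   0.59213227 -0.64165204]
```

View pics/c.png

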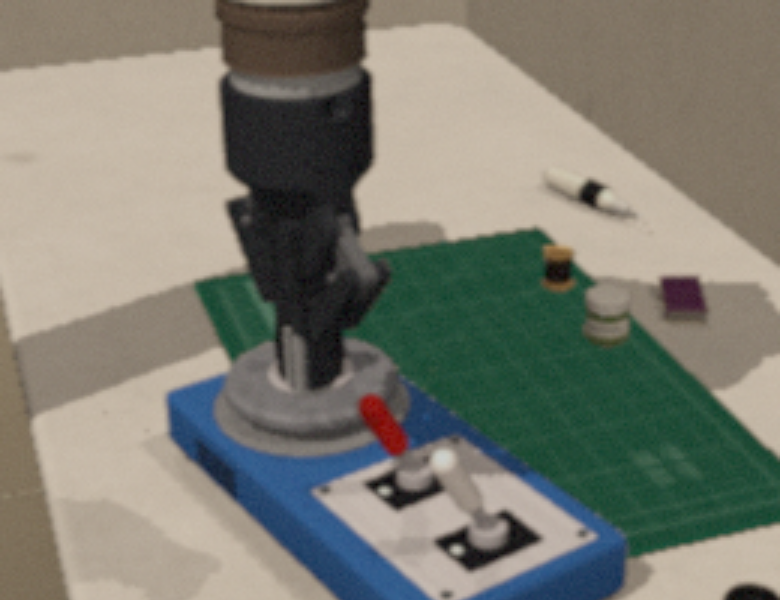

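The shut fingers, at about (310,385) in the crop, stand on the -x side of the red sleeve at (382,425) and clear of the white toggle. Next I lower them and push along +x.

```bash
python3 -m pendant '[0,0,0.04,0,0,0,0, 0,0,0.08,0,0,0,0, 0,0,0.08,0,0,0,0, 0.03,0,0.08,0,0,0,0, 0.05,0,0.08,0,0,0,0, 0.07,0,0.08,0,0,0,0, 0.09,0,0.08,0,0,0,0, 0.11,0,0.08,0,0,0,0, 0.12,0,0.08,0,0,0,0, 0.12,0,0.08,0,0,0,0]'; python3 - <<'E'
from h import *
o=bot.get_obs()
p=o["eef_pos"];a=np.radians(15.36);R=np.array([[np.cos(a),-np.sin(a)],[np.sin(a),np.cos(a)]])
print(p,R.T@(p[:2]-[.5271,-.0063]),o["ft_force"])
s=bot.camera("side");cv2.imwrite("pics/d.png",cv2.resize(s["pixels"][200:380,200:400],(660,594))[:,:,::-1])
E
```

```text
clock: 2.85
eef_pos: [0.5345, -0.0496, 0.1177]
tool_rot: [0.991, 0.134, 0.001, 0.0]
ft_force: [0.6, -0.7, -0.5]
grip_width: -0.0
grasp_force: 0.0
[ 0.5345345  -0.0496053   0.11769785] [-0.00430189 -0.04372773] [ 0.59250064 -0.6529429  -0.50208475]
```

View pics/d.png

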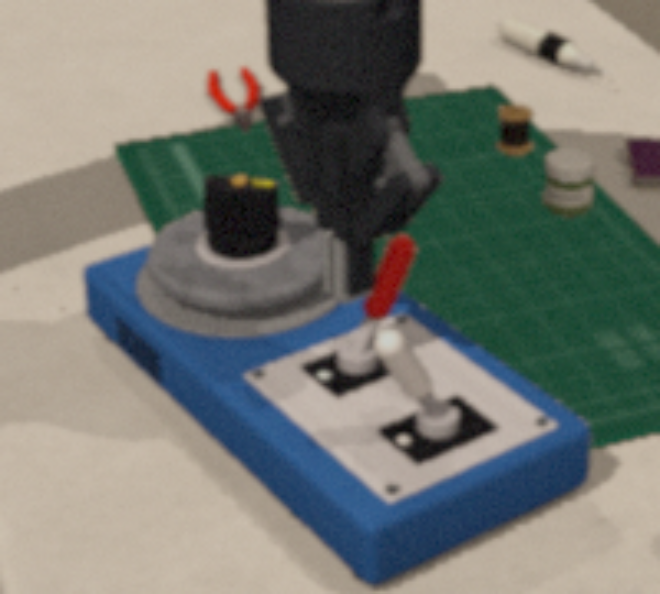

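The red toggle now leans to +x (tip at (403,245) in the crop), and the white one is unchanged, still leaning -x. Next I rise, move over the knob and wind the wrist counter-clockwise, so that one grip covers the whole turn.

```bash
python3 -m pendant '[0,0,-0.08,0,0,0,0, 0,0,-0.16,0,0,0,0, 0,0,-0.16,0,0,0,0, 0.009,-0.232,-0.16,0,0,-0.25,0.5, 0.009,-0.232,-0.16,0,0,-0.25,0.5, 0.009,-0.232,-0.16,0,0,-0.25,0.5, 0.009,-0.232,-0.16,0,0,-0.25,0.5, 0.009,-0.232,-0.16,0,0,-0.25,0.5, 0.009,-0.232,-0.16,0,0,-0.25,0.5, 0.009,-0.232,-0.16,0,0,-0.25,0.5]'
python3 -m pendant '[0,0,0,0,0,-0.38,0.5, 0,0,0,0,0,-0.38,0.5, 0,0,0,0,0,-0.38,0.5, 0,0,0,0,0,-0.38,0.5, 0,0,0,0,0,-0.38,0.5, 0,0,0,0,0,-0.38,0.5, 0,0,0,0,0,-0.38,0.5, 0,0,0,0,0,-0.38,0.5, 0,0,0,0,0,-0.38,0.5, 0,0,0,0,0,-0.38,0.5]'
python3 -m pendant '[0,0,0,0,0,-0.38,0.5, 0,0,0,0,0,-0.38,0.5, 0,0,0,0,0,-0.38,0.5, 0,0,0,0,0,-0.38,0.5, 0,0,0,0,0,-0.38,0.5, 0,0,0,0,0,-0.38,0.5, 0,0,0,0,0,-0.38,0.5, 0,0,0,0,0,-0.38,0.5, 0,0,0,0,0,-0.38,0.5, 0,0,0,0,0,-0.38,0.5]'
python3 -m pendant '[0,0,0,0,0,-0.38,0.5, 0,0,0,0,0,-0.38,0.5, 0,0,0,0,0,-0.38,0.5, 0,0,0,0,0,-0.38,0.5, 0,0,0,0,0,-0.38,0.5, 0,0,0,0,0,-0.38,0.5, 0,0,0,0,0,-0.38,0.5, 0,0,0,0,0,-0.38,0.5, 0,0,0,0,0,-0.38,0.5, 0,0,0,0,0,-0.38,0.5]'
cat > st.py <<'E'
from h import *
from scipy.spatial.transform import Rotation as Ro
o=bot.get_obs();M=Ro.from_quat(o["tool_rot"]).as_matrix()
print(o["eef_pos"],"yaw",np.degrees(np.arctan2(M[1,0],M[0,0])),"q6",np.degrees(o["joint_pos"][5]))
for z in(.1045+.006,):
    print("to knob, tool units",M.T@(np.array([.508,.0635,z])-o["eef_pos"])/.5, "w",o["grip_width"],o["ft_force"],o["ft_torque"])
E
python3 st.py
```

```text
clock: 3.73
eef_pos: [0.5057, 0.0634, 0.1972]
tool_rot: [0.863, 0.505, 0.0, 0.0]
ft_force: [-0.0, -0.7, 0.0]
grip_width: 0.0426
grasp_force: 0.0
clock: 4.57
eef_pos: [0.5058, 0.0629, 0.1971]
tool_rot: [0.43, 0.903, 0.0, 0.0]
ft_force: [0.1, 0.2, -0.0]
grip_width: 0.0428
grasp_force: 0.0
clock: 5.4
eef_pos: [0.5058, 0.0629, 0.1971]
tool_rot: [-0.152, 0.988, -0.0, 0.0]
ft_force: [1.1, -0.0, 0.5]
grip_width: 0.0426
grasp_force: 0.0
clock: 6.23
eef_pos: [0.5058, 0.063, 0.1971]
tool_rot: [-0.681, 0.732, -0.0, 0.0]
ft_force: [-0.4, -0.9, -1.1]
grip_width: 0.0427
grasp_force: 0.0
[0.50578756 0.06296234 0.19707912] yaw -94.1098549632193 q6 -78.79261895165176
to knob, tool units [-0.00139254 -0.0043044   0.17315903] w 0.042738415777391264 [-0.39354691 -0.8749229  -1.05427631] [-0.03208266 -0.01042216 -0.03442602]
```

```bash
python3 -m pendant '[-0.001,-0.004,0,0,0,-0.311,0.5, -0.001,-0.004,0,0,0,-0.311,0.5, -0.001,-0.004,0,0,0,-0.311,0.5, -0.001,-0.004,0,0,0,-0.311,0.5, -0.001,-0.004,0,0,0,-0.311,0.5, -0.001,-0.004,0,0,0,-0.311,0.5, -0.001,-0.004,0,0,0,-0.311,0.5, -0.001,-0.004,0,0,0,-0.311,0.5, -0.001,-0.004,0,0,0,-0.311,0.5, -0.001,-0.004,0,0,0,-0.311,0.5]'
python3 -m pendant '[0,0,0.05,0,0,0,0.5, 0,0,0.1,0,0,0,0.5, 0,0,0.14,0,0,0,0.5, 0,0,0.173,0,0,0,0.5, 0,0,0.173,0,0,0,0.5, 0,0,0.173,0,0,0,0.5, 0,0,0.173,0,0,0,0.5, 0,0,0.173,0,0,0,0.5, 0,0,0.173,0,0,0,0.5, 0,0,0.173,0,0,0,0.5]'
python3 st.py; python3 - <<'E'
from h import *
s=bot.camera("side");t=bot.camera("top")
a=cv2.resize(s["pixels"][200:350,210:360],(400,400));b=cv2.resize(t["pixels"][215:315,300:400],(400,400))
cv2.imwrite("pics/e.png",np.hstack([a,b])[:,:,::-1])
E
```

```text
clock: 7.07
eef_pos: [0.5079, 0.0633, 0.197]
tool_rot: [0.944, -0.33, 0.0, -0.0]
ft_force: [-0.5, 0.3, -0.3]
grip_width: 0.0425
grasp_force: 0.0
clock: 7.9
eef_pos: [0.5089, 0.0636, 0.1115]
tool_rot: [0.944, -0.329, 0.001, -0.0]
ft_force: [0.5, 0.2, -0.3]
grip_width: 0.0427
grasp_force: 0.0
[0.50892812 0.06360603 0.11148583] yaw -38.43812213229827 q6 -134.43888794931527
to knob, tool units [-0.00132504  0.00132311  0.00196765] w 0.04272338836731243 [ 0.49683211  0.22026072 -0.28055787] [-0.02173868 -0.01026125 -0.00140084]
```

View pics/e.png

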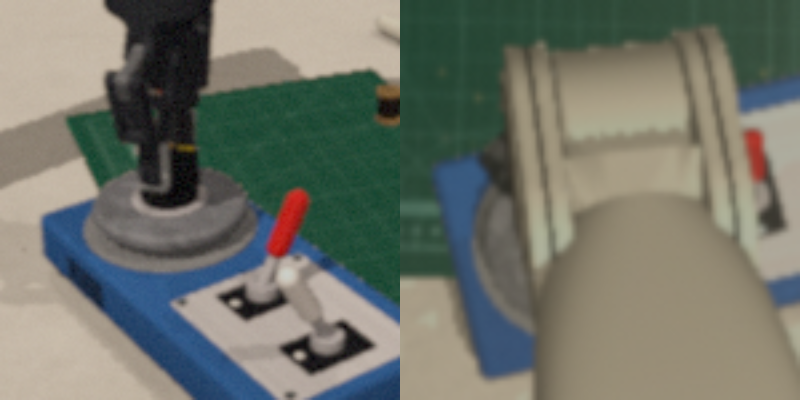

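The fingers straddle the knob bar at (175,175) in the left half, clear of the wheel, and the red toggle still leans to +x. Now I close the fingers.

```bash
python3 -m pendant '[0,0,0,0,0,0,0.3, 0,0,0,0,0,0,0.1, 0,0,0,0,0,0,0, 0,0,0,0,0,0,0, 0,0,0,0,0,0,0, 0,0,0,0,0,0,0, 0,0,0,0,0,0,0, 0,0,0,0,0,0,0, 0,0,0,0,0,0,0, 0,0,0,0,0,0,0]'
python3 st.py
```

```text
clock: 8.83
eef_pos: [0.5085, 0.0636, 0.1107]
tool_rot: [0.944, -0.329, 0.0, -0.0]
ft_force: [-0.6, 0.2, 4.3]
grip_width: 0.0123
grasp_force: 61.1
[0.50847574 0.06364954 0.11068901] yaw -38.41892705297247 q6 -134.45243705890195
to knob, tool units [-0.00055977  0.00082583  0.00037725] w 0.012332942719139916 [-0.61889305  0.18844807  4.26385297] [ 0.23312367 -0.00350615 -0.04903461]
```

```bash
python3 -m pendant '[0,0,0,0,0,0.035,0, 0,0,0,0,0,0.07,0, 0,0,0,0,0,0.105,0, 0,0,0,0,0,0.14,0, 0,0,0,0,0,0.175,0, 0,0,0,0,0,0.21,0, 0,0,0,0,0,0.245,0, 0,0,0,0,0,0.28,0, 0,0,0,0,0,0.315,0, 0,0,0,0,0,0.333,0]'
python3 st.py
```

```text
clock: 9.67
eef_pos: [0.5089, 0.0638, 0.1107]
tool_rot: [-0.652, 0.758, -0.0, 0.001]
ft_force: [1.8, 1.0, 3.5]
grip_width: 0.0132
grasp_force: 61.3
[0.50885201 0.06378219 0.11070209] yaw -98.59088073867548 q6 -74.27490674063692
to knob, tool units [0.00081288 0.00160113 0.00040143] w 0.013172354892587803 [1.7997539  1.00526531 3.45167974] [ 0.2775968  -0.1802844   0.06289944]
```

```bash
python3 -m pendant '[0,0,0,0,0,0.035,0, 0,0,0,0,0,0.07,0, 0,0,0,0,0,0.105,0, 0,0,0,0,0,0.14,0, 0,0,0,0,0,0.175,0, 0,0,0,0,0,0.21,0, 0,0,0,0,0,0.245,0, 0,0,0,0,0,0.28,0, 0,0,0,0,0,0.315,0, 0,0,0,0,0,0.333,0]'
python3 -m pendant '[0,0,0,0,0,0.035,0, 0,0,0,0,0,0.07,0, 0,0,0,0,0,0.105,0, 0,0,0,0,0,0.14,0, 0,0,0,0,0,0.175,0, 0,0,0,0,0,0.21,0, 0,0,0,0,0,0.245,0, 0,0,0,0,0,0.28,0, 0,0,0,0,0,0.315,0, 0,0,0,0,0,0.333,0]'
python3 -m pendant '[0,0,0,0,0,0.035,0, 0,0,0,0,0,0.07,0, 0,0,0,0,0,0.105,0, 0,0,0,0,0,0.14,0, 0,0,0,0,0,0.175,0, 0,0,0,0,0,0.21,0, 0,0,0,0,0,0.245,0, 0,0,0,0,0,0.28,0, 0,0,0,0,0,0.315,0, 0,0,0,0,0,0.333,0]'
python3 st.py
```

```text
clock: 10.5
eef_pos: [0.5092, 0.0635, 0.1107]
tool_rot: [-0.186, 0.983, -0.0, 0.001]
ft_force: [2.4, -0.2, 2.9]
grip_width: 0.0129
grasp_force: 61.2
clock: 11.33
eef_pos: [0.5091, 0.0632, 0.1107]
tool_rot: [0.33, 0.944, -0.0, 0.001]
ft_force: [1.5, 0.0, 3.1]
grip_width: 0.0131
grasp_force: 61.3
clock: 12.17
eef_pos: [0.5087, 0.063, 0.1107]
tool_rot: [0.757, 0.653, 0.0, 0.001]
ft_force: [0.3, -0.7, 4.8]
grip_width: 0.0127
grasp_force: 61.4
[0.50871822 0.06300877 0.11068913] yaw 81.55569542507439 q6 105.54419576552039
to knob, tool units [ 0.00076122 -0.00156563  0.00037546] w 0.01272280114456364 [ 0.30203764 -0.73005898  4.79105295] [-0.15491564 -0.09831629  0.11248884]
```

```bash
python3 -m pendant '[0,0,0,0,0,0,0.2, 0,0,0,0,0,0,0.4, 0,0,0,0,0,0,0.5, 0,0,0,0,0,0,0.5, 0,0,0,0,0,0,0.5, 0,0,-0.08,0,0,0,0.5, 0,0,-0.16,0,0,0,0.5, 0,0,-0.24,0,0,0,0.5, 0,0,-0.24,0,0,0,0.5, 0,0,-0.24,0,0,0,0.5]'
python3 -m pendant '[0.417,-0.18,0,0,0,0,0.5, 0.417,-0.18,0,0,0,0,0.5, 0.417,-0.18,0,0,0,0,0.5, 0.417,-0.18,0,0,0,0,0.5, 0.417,-0.18,0,0,0,0,0.5, 0.417,-0.18,0,0,0,0,0.5, 0.417,-0.18,0,0,0,0,0.5, 0.417,-0.18,0,0,0,0,0.5, 0.417,-0.18,0,0,0,0,0.5, 0.417,-0.18,0,0,0,0,0.5]'
python3 - <<'E'
from h import *
s=bot.camera("side");t=bot.camera("top")
a=cv2.resize(s["pixels"][200:390,210:400],(400,400));b=cv2.resize(t["pixels"][190:330,305:445],(400,400))
cv2.imwrite("pics/f.png",np.hstack([a,b])[:,:,::-1])
E
```

```text
clock: 13.0
eef_pos: [0.51, 0.0638, 0.2334]
tool_rot: [0.756, 0.655, 0.003, 0.002]
ft_force: [-0.7, -0.6, 0.2]
grip_width: 0.0432
grasp_force: 0.0
clock: 13.83
eef_pos: [0.4488, 0.2813, 0.2296]
tool_rot: [0.756, 0.654, -0.001, 0.0]
ft_force: [-0.1, -0.1, -0.3]
grip_width: 0.0426
grasp_force: 0.0
```

View pics/f.png

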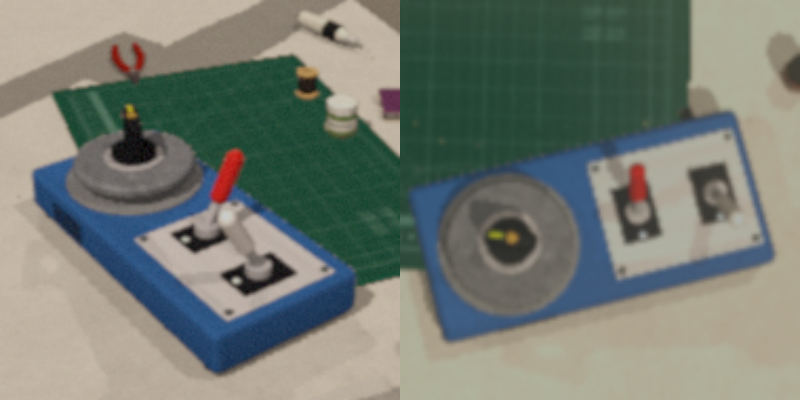

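The yellow mark now points left, towards world +y (yaw about 82°), so the knob has turned about 240° clockwise. The red toggle is across at +x, the white one is unchanged and the bystanders stand where they were.

```bash
python3 -c "
from workcell import bot
print(bot.job_done())"
```

```text
the job is handed in; nothing more can be done
None
```

The job is handed in: I flipped the red toggle across to +x first, then loosened the knob about 240° clockwise; the white toggle and the bystanders look untouched in the last pictures.

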